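Find the drilled end of a bow weight and hold it hole-up

ROBOT

A 6-joint arm with a two-finger parallel gripper is mounted at the origin on the work surface. World frame = base frame: x ahead of the robot, y to its left, z up, the work surface at z = 0. Lengths are in m, angles in rad, forces in N, time in s.
With the tool pointing down it reaches from about 0.35 to 0.725 m from the base axis. Payload 4.3 kg.
Tool frame: the origin (TCP) lies midway between the tips of the shut fingers; the grasp point (between the pads) lies 19 mm behind it (r.hold_point_z is the distance from the TCP to the grasp point, in m); z points along the fingers, y is the line along which they close (so a half turn about z gives the same grasp; the last joint's range is limited). The gripper opens to 85 mm and grips with 20 to 120 N. Pads are 22 mm wide; open, the fingers measure 114 mm over their backs; the gripper's body (76 mm by 85 mm) begins 54 mm behind the grasp point. The pads swing forward as they close: fully open they stand 13 mm farther back than shut.
Start: joints at [-1.283, 0.377, 0.081, 1.274, 0, 1.46], TCP at [0.223, -0.53, 0.231] pointing down, gripper open.
Joint ranges: [-2.72, 2.72], [-0.84, 1.66], [-1.02, 1.22], [-1.77, 2.12], [-1.37, 1.28], [-3.14, 3.14]. Speed limits (rad/s): [2.57, 2.57, 3.14, 3.14, 3.14, 3.14].

INTERFACE

Orientations are given as a rotation vector (axis times angle).
In Python, from plant import r gives the robot as it stands. The module is installed in compiled form; this text tells all that it offers.
- The arm moves only by the tool play_rows, never from a script. Its argument "series" is one flat list of numbers, 6 for each row, row after row: the shift along the world's x, y, z in cm, then the turn, a rotation vector about the world's x, y, z in rad. In form: [x, y, z, wx, wy, wz, x, y, z, wx, wy, wz, ...]. A call has 1 to 10 rows; each row shifts and turns the commanded pose from where the row before left it; what a row does not reach is not made up. A row lasts 1/10 s, in which the tool goes at most 50 mm and 8.59 degrees, less where a joint would pass 70% of its speed; a pose out of reach is approached as far as the arm can. A call with a gripper value outside its range is refused whole. "gripper" is the finger opening in cm, from 0 to 8.54, set as the call begins (left out, the last holds). The fingers move at their own pace and stop on an object; "grip_force" is the grip in N (left out, the last holds). Time passes only in rows, so rows that do not move let the fingers close. It gives the time, the measured TCP pose, the force, the opening and the grip force at its end, in the units of the state.
- r.get_state(): the state, without advancing time (a new reading comes with each control period).
- r.get_image(name): name is "side" or "top"; returns the picture (384x512x3 uint8, blue, green, red); there is no depth.
- r.camera_info(name): a dict with "camera_matrix" (3x3 intrinsics, pixels), "extrinsics" (4x4, takes a point from camera to world coordinates). Camera axes: x right, y up, looking along -z (the intrinsics and any distortion apply to the point x, -y, -z); pixel columns grow to the right and rows downward; lengths in m; the calibration is good to about 2 mm. A picture is of the moment at which its call begins. camera_info takes no time and is no camera call.
- r.finish_job(): hands the job in; it is judged then, once.
Trained networks look in the newest picture that a camera, given by its name, has taken for a name from the list of things; names that differ only in an ending like _2 or _b are one class to them, and where a whole thing is asked for, a point or a joint stands for the part that bears it (a point fixed in the world has none). Each returns a list of dicts, best first, with "confidence" (0 to 1); they miss things now and then, are a little off and sometimes report something else, mostly with a low value. They report only what shows in the picture. A call takes as long as a camera call.
- r.recognise(camera, target): "location" ([x, y, z] in m, in the coordinates of the camera as it stood for that picture, good to about 4 mm: the middle of the surface that is visible of it).
The state is a dict: "time": time; "joint_positions": joint angles; "dq": joint speeds; "joint_efforts": joint torques, N m; "tcp_pos": TCP position; "orientation": TCP orientation; "contact_force": force on the tool from outside, world axes, zero at the start; "moment": the same for the moment, N m; "grip_width": finger opening in m; "finger_force": force on a finger pad.
Only numpy, scipy, OpenCV 4.12 (cv2) and the standard library are available. Lean on these libraries where they do the work, as an engineer would, in place of code of your own. Each camera call takes 0.05 s, during which the arm holds its last target. There are 200 camera calls.

TASK

At the bow bench, lift the white tray by its red handle off the blue tray it is nested on and set it down, level and with its two small items still in it, on the dark rubber mat. Take the orange bow weight out of the blue tray, find the end with the blind hole by sliding that end well onto the brass check pin (the plain end will not go on), then draw it off and turn it until the hole faces straight up. Finish while still holding it there in the gripper, still, about as high above the bench as the pin or higher, and clear of the pin and everything else; leave the other things on the bench alone.

Things in the scene. Friction and masses are not known exactly. Their poses are not given: they have to be found in the camera images.
- top_tray: White tray, 180 x 180 mm, about 370 g, at first nested on the blue tray. Origin: centre of its underside, z up. Foot 144 x 144 mm, 6 mm high, dropping between the blue tray's posts; floor top 10 mm, rim 22 mm above the origin. Red upright handle rib over the middle: 14 mm thick along the tray's x, 90 mm long along its y, from the floor to 58 mm above the origin.
- lower_tray: Blue tray, 180 x 180 mm, fixed to the bench. Origin: centre of its underside, on the bench; x, y along its sides, z up. Floor top at 6 mm, walls 4 mm thick to 14 mm, and in each corner a 16 mm square post to 56 mm, on which the white tray rests.
- mat: Dark rubber mat, 230 x 230 mm, 3 mm thick, fixed to the bench. Origin: centre of its underside, on the bench; x, y along its sides.
- weight: Orange square bar, 36 x 36 x 60 mm, 130 to 230 g, lying on its side on the blue tray's floor under the white tray, pointing any way but straight away from the robot. Origin: its centre; z: the long axis, towards the drilled end. Round blind hole there, 20 mm across, 28 mm deep, its mouth 30 mm from the origin. The other end is plain.
- stand: Fixed check stand: grey foot 90 x 110 x 12 mm, steel post 16 mm across to 237 mm, black collar 28 mm across from 210 to 240 mm, straight brass pin 9 mm across. Origin: centre of the foot's underside, on the bench, z up. The pin starts on the post's axis at 225 mm and runs 130 mm along the stand's -x (towards the robot), sloping 30 degrees downward.
- pin_tip (a point): The free end of the brass pin, 113 mm from the post's axis along the stand's -x and 160 mm above the bench. Axes as the stand's.
- wax_tin: Round tin, 37 mm across, 15 mm high, green lid, loose in the white tray; origin: centre of its underside.
- tip_box: Small cardboard box, 36 x 24 x 14 mm, loose in the white tray; origin: centre of its underside.
- scale: Black grain scale, 85 x 120 mm, lid 75 mm high; a bystander. Origin: centre of its underside.
- glue: Small bottle, 32 mm across, 85 mm high, red cap; a bystander. Origin: centre of its underside.
- jar: Jar, 66 mm across, 70 mm high, yellow cap; a bystander. Origin: centre of its underside.
- driver: Screwdriver with red handle, lying on the bench; a bystander. Origin: under its middle.
- wrench: Steel wrench lying on the bench; a bystander. Origin: under its middle.

How it is judged:
On the way, in this order (a step that is already met when the one before it is completed fails the run):
1. the white tray stands released on the mat (horizontal distance between top_tray and mat below 0.06 m and height (world z) of top_tray below 0.008 m and angle between top_tray's own z axis and vertical below 0.06 rad and contact force between the fingers and top_tray below 0.1 N), for 0.2 s.
2. the pin is at least 12 mm inside the hole of the gripped weight (z of pin_tip in the frame of weight between -0.002 and 0.018 m and x of pin_tip in the frame of weight between -0.009 and 0.009 m and y of pin_tip in the frame of weight between -0.009 and 0.009 m and contact force between the fingers and weight above 1 N), for 0.1 s.
At the end, for the whole second after the job is handed in: Weight gripped and at rest, hole within 0.35 rad of straight up, its centre over 120 mm above the bench and over 50 mm from the pin's end, touching only the gripper. White tray released, level, on the mat, centres within 60 mm, tin and small box in it (all of step 1 and angle between weight's own z axis and vertical below 0.35 rad and height (world z) of weight above 0.12 m and contact force between the fingers and weight above 1 N and linear speed of weight below 0.03 m/s and distance between pin_tip and weight above 0.05 m and contact force between weight and stand below 0.05 N and contact force between weight and lower_tray below 0.05 N and contact force between weight and top_tray below 0.05 N and contact force between weight and mat below 0.05 N and linear speed of top_tray below 0.02 m/s and x of wax_tin in the frame of top_tray between -0.09 and 0.09 m and y of wax_tin in the frame of top_tray between -0.09 and 0.09 m and x of tip_box in the frame of top_tray between -0.09 and 0.09 m and y of tip_box in the frame of top_tray between -0.09 and 0.09 m); the arm keeps its last pose, push and grip.
It fails at once if a bystander is moved by more than 30 mm (distance of any of scale, glue, jar, driver, wrench from where it was at the start of the episode above 0.03 m).
It also fails if it takes over 67 s, if anything falls off the work surface, if the arm or the gripper's body presses on something with over 40 N, if the wrist force passes 120 N, or if a joint passes its speed limit or range.

## Working session

There is one attempt and no reset: what is moved stays moved. The work goes in short steps, Python scripts to look and compute and a tool call to move; the robot and the scene stay as the last step left them, time stands still between calls to the robot, and variables do not carry over. Pictures are saved under pics/ and viewed, at most 10 in all, crops included, and the job is handed in when it is done.

Besides the shell and the picture viewer there is one more tool, called after "Emit:" as name(argument=value, ...) on one line, values as JSON. play_rows: Moves the arm, as the interface text tells. Its arguments: {"type":"object","properties":{"series":{"type":"array","items":{"type":"number"}},"gripper":{"type":"number"},"grip_force":{"type":"number"}},"required":["series"]}

```bash
mkdir -p pics; cat > h.py <<'E'
import numpy as np, cv2
from plant import r
def cam(n):
    c=r.camera_info(n); return np.array(c["camera_matrix"]),np.array(c["extrinsics"])
def snap(n,f):
    im=np.array(r.get_image(n)); cv2.imwrite("pics/"+f,im); return im
def rec(n,t):
    K,E=cam(n); return [(np.round((E@np.r_[d["location"],1])[:3],4),round(d["confidence"],2)) for d in r.recognise(n,t)]
def proj(n,p):
    K,E=cam(n); q=np.linalg.inv(E)@np.r_[p,1]; q=K@np.array([q[0],-q[1],-q[2]]); return q[:2]/q[2]
def ray(n,u,v):
    K,E=cam(n); d=np.linalg.inv(K)@np.array([u,v,1.]); d=E[:3,:3]@np.array([d[0],-d[1],-d[2]]); return E[:3,3],d/np.linalg.norm(d)
def atz(n,u,v,z):
    o,d=ray(n,u,v); return o+d*(z-o[2])/d[2]
E
python3 - <<'E'
from h import *
a=snap("side","s0.png"); b=snap("top","t0.png")
for n in("side","top"):
    K,E=cam(n); print(n,np.round(K,1).tolist(),np.round(E,3).tolist(), r.camera_info(n).keys())
    for t in("top_tray","lower_tray","mat","stand","pin_tip","wax_tin","tip_box","scale","glue","jar","driver","wrench","weight"):
        print(n,t,rec(n,t)[:2])
cv2.imwrite("pics/st0.png",cv2.resize(np.vstack([a,b]),None,fx=.78,fy=.78))
s=r.get_state(); print(s); print(r.hold_point_z)
E
```

```text
side [[408.9, 0.0, 256.6], [0.0, 408.9, 189.6], [0.0, 0.0, 1.0]] [[-0.983, 0.134, -0.126, 0.425], [-0.184, -0.753, 0.632, 0.791], [-0.01, 0.644, 0.765, 1.084], [0.0, 0.0, 0.0, 1.0]] dict_keys(['camera_matrix', 'extrinsics'])
side top_tray [(array([0.5463, 0.1746, 0.061 ]), 0.73)]
side lower_tray [(array([0.5251, 0.2422, 0.0071]), 0.69)]
side mat [(array([ 0.5068, -0.1526,  0.0021]), 0.57), (array([ 0.5998, -0.3967,  0.0491]), 0.49)]
side stand [(array([0.791, 0.05 , 0.008]), 0.75)]
side pin_tip [(array([0.7895, 0.0496, 0.0071]), 0.6)]
side wax_tin [(array([ 0.5037, -0.1548,  0.0027]), 0.51)]
side tip_box [(array([0.5684, 0.1162, 0.0707]), 0.46), (array([0.7902, 0.0468, 0.0077]), 0.42)]
side scale [(array([0.6266, 0.4457, 0.0206]), 0.6)]
side glue [(array([ 0.7379, -0.2341,  0.0468]), 0.69), (array([0.5411, 0.1721, 0.06  ]), 0.33)]
side jar [(array([ 0.6002, -0.396 ,  0.0483]), 0.7)]
side driver [(array([0.4867, 0.4442, 0.022 ]), 0.93)]
side wrench [(array([ 0.4168, -0.4438,  0.0076]), 0.75)]
side weight []
top [[392.6, 0.0, 257.2], [0.0, 392.6, 194.4], [0.0, 0.0, 1.0]] [[0.008, 0.988
[... 838 characters left out ...]
ions': array([-1.28328851e+00,  3.77282199e-01,  8.10084399e-02,  1.27442128e+00,
        3.18954836e-05,  1.46051490e+00]), 'dq': array([ 1.38768926e-05, -4.99871751e-04, -4.01705644e-04, -5.22443587e-04,
       -9.12334242e-04,  5.97499728e-04]), 'joint_efforts': array([-2.12730127e-03, -4.63512540e+01,  2.70153809e+01,  3.90929072e-04,
       -2.32545672e-04,  7.79688740e-07]), 'tcp_pos': array([ 0.22277809, -0.53012492,  0.23134281]), 'orientation': array([3.07956186e+00, 6.20714936e-01, 6.39822022e-05]), 'contact_force': array([-0.34586061, -0.52435114,  0.03388038]), 'moment': array([ 0.01504094, -0.03217434, -0.01356741]), 'finger_force': 0.0, 'grip_width': 0.08560591555543207}
0.0187
```

View pics/st0.png

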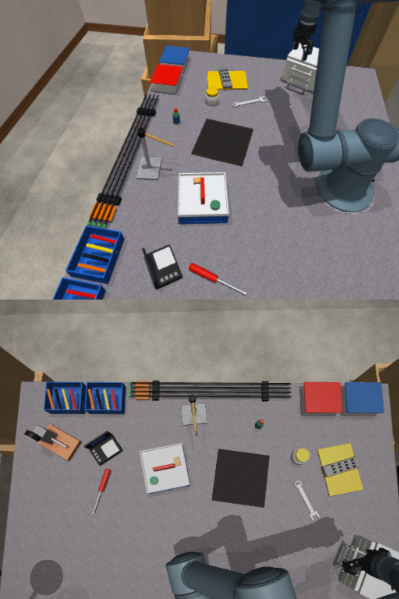

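The side view (top) and top view (below) show the white tray on the blue one with red rib, the dark mat to its right, and the stand beyond. The two views disagree by about 12 mm in y, so I'll check against pixel measurements.

```bash
python3 - <<'E'
from h import *
a=cv2.imread("pics/s0.png"); b=cv2.imread("pics/t0.png")
# crops
ca=cv2.resize(a[150:300,160:340],None,fx=4,fy=4)[:590,:]; cb=cv2.resize(b[110:270,160:360],None,fx=3.7,fy=3.7,interpolation=cv2.INTER_CUBIC)
cv2.imwrite("pics/ca.png",ca[:, :790]);cv2.imwrite("pics/cb.png",cb)
for n,im in(("side",a),("top",b)):
    h=cv2.cvtColor(im,cv2.COLOR_BGR2HSV)
    m=(h[...,2]<60).astype(np.uint8)
    nl,l,st,ce=cv2.connectedComponentsWithStats(m)
    for i in range(1,nl):
        if st[i,4]>800:
            box=cv2.minAreaRect(np.argwhere(l==i)[:,::-1].astype(np.float32))
            hull=cv2.convexHull(np.argwhere(l==i)[:,::-1].astype(np.int32)); ap=cv2.approxPolyDP(hull,5,True)[:,0]
            print(n,"dark",st[i],ce[i],atz(n,*ce[i],.003).round(4),[atz(n,*p,.003).round(3)[:2].tolist() for p in ap] if len(ap)==4 else '')
    red=((h[...,0]<8)|(h[...,0]>172))&(h[...,1]>150)&(h[...,2]>80)
    nl,l,st,ce=cv2.connectedComponentsWithStats(red.astype(np.uint8))
    for i in range(1,nl):
        if 40<st[i,4]<1500: print(n,"red",st[i],ce[i],atz(n,*ce[i],.1).round(4))
E
```

```text
side dark [ 387    0   53  176 1052] [410.84410646  42.31939163] [ 0.0295 -1.1665  0.003 ] [[-0.149, -1.648], [0.108, -0.259], [0.132, -0.279], [0.12, -1.604]]
side dark [375  17  34  61 994] [390.75855131  43.12575453] [ 0.1266 -1.1426  0.003 ] 
side dark [ 124  121   79  166 1707] [162.65670767 199.98769772] [ 9.088e-01 -6.000e-04  3.000e-03] 
side dark [ 246  153   78   60 3083] [285.88290626 182.17320791] [ 0.5085 -0.1532  0.003 ] [[0.387, -0.254], [0.415, -0.037], [0.633, -0.063], [0.605, -0.283]]
side dark [416 200  66  47 964] [438.31742739 224.01452282] [ 0.0025 -0.062   0.003 ] 
side dark [183 319  51  52 907] [206.60418964 348.33186329] [0.6324 0.453  0.003 ] [[0.561, 0.457], [0.635, 0.508], [0.717, 0.388], [0.59, 0.412]]
side red [192  82  42  28 866] [212.94457275  95.573903  ] [ 0.8435 -0.4639  0.1   ]
side red [257 228   5  33 134] [259.3880597  242.70895522] [0.5434 0.1704 0.1   ]
side red [116 301  33  11 121] [131.96694215 305.85123967] [0.8289 0.4143 0.1   ]
side red [242 337  37  25 385] [259.93766234 348.98441558] [0.489 0.462 0.1  ]
side red [ 85 372  37  11 164]
[... 171 characters left out ...]
4 4369] [308.27054246 228.42778668] [ 0.5099 -0.1653  0.003 ] [[0.609, -0.29], [0.387, -0.261], [0.416, -0.041], [0.635, -0.069]]
top dark [ 438  318   74   66 2184] [483.16987179 344.82509158] [ 0.135  -0.7311  0.003 ] 
top dark [ 213  323  156   61 1787] [296.57470621 348.81925014] [ 0.1167 -0.1225  0.003 ] [[0.118, -0.355], [0.012, -0.13], [0.145, 0.152], [0.196, 0.041]]
top red [ 89 115   9  26  74] [ 93.17567568 127.12162162] [0.8334 0.5556 0.1   ]
top red [142 115   8  26  69] [145.60869565 127.89855072] [0.8317 0.3812 0.1   ]
top red [196 211  28   8  99] [209.55555556 214.37373737] [0.5457 0.1614 0.1   ]
top red [126 217  16  29 204] [133.65196078 230.77941176] [0.4915 0.4016 0.1   ]
```

View pics/ca.png

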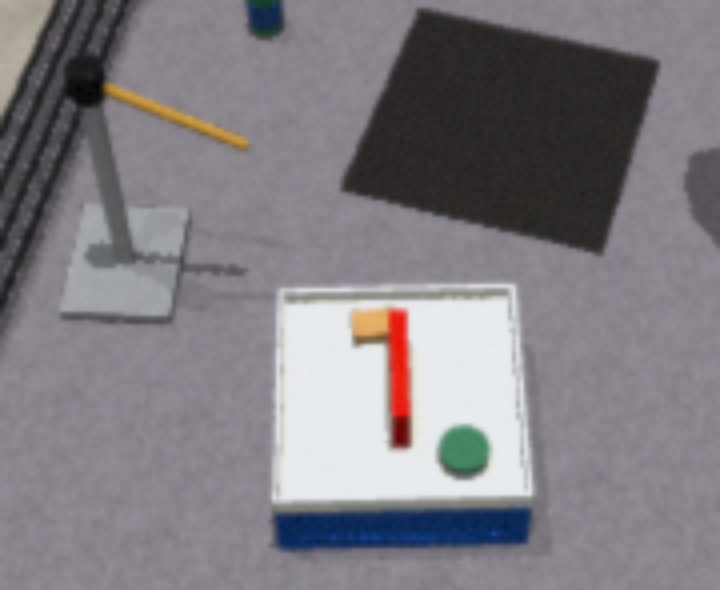

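View pics/cb.png

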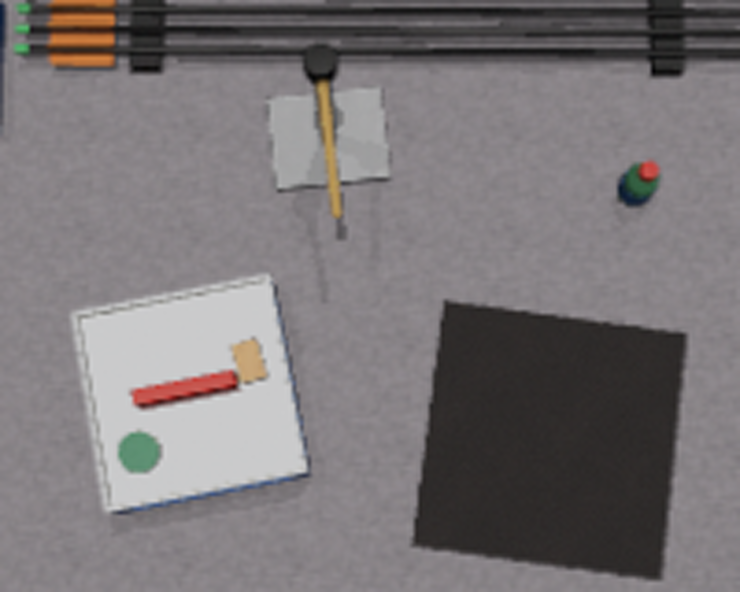

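Side crop: handle top from about (398,310) to (400,417), rim corners near (277,286),(517,284),(533,505),(273,508), pin tip (247,146). The top crop shows the same things, with the pin tip at (337,216). I'll triangulate these.

```bash
cat >> h.py <<'E'
def tri(us,ut):
    A=[];B=[]
    for n,u in(("side",us),("top",ut)):
        o,d=ray(n,*u); P=np.eye(3)-np.outer(d,d); A.append(P);B.append(P@o)
    x=np.linalg.solve(A[0]+A[1],B[0]+B[1]); return x,[np.linalg.norm(A[i]@x-B[i]) for i in(0,1)]
E
python3 - <<'E'
from h import *
S=lambda x,y:(160+(x-1.5)/4,150+(y-1.5)/4)
T=lambda x,y:(160+x/3.7-.4,110+y/3.7-.4)
pts=dict(c1=((277,286),(271,276)),c2=((517,284),(308,473)),c3=((533,505),(108,512)),c4=((273,508),(72,313)),
 h_far=((398,312),(236,378)),h_near=((400,417),(136,395)),tip=((247,146),(337,216)),pin0=((106,89),(323,82)),
 m1=((420,8),(443,302)),m1b=((658,62),(686,334)))
for k,(a,b) in pts.items():
    x,e=tri(S(*a),T(*b)); print(k,x.round(4),np.round(e,4))
# mat corners: side (420,8)=far x, -y ; (658,62)= near x,-y ; (600,253)= near x +y ; (343,188)= far x,+y
for n,f,l in(("side",S,[(420,8),(658,62),(600,253),(343,188)]),("top",T,[(686,334),(661,578),(414,545),(445,301)])):
    c=np.array([atz(n,*f(*p),.003) for p in l]); print(n,c[:,:2].round(4).tolist(),c.mean(0).round(4))
E
```

```text
c1 [0.6513 0.091  0.0687] [0.0014 0.0014]
c2 [0.4738 0.0554 0.0669] [0.0008 0.0008]
c3 [0.4384 0.2324 0.0543] [0.0011 0.0011]
c4 [0.6155 0.2699 0.06  ] [0.0009 0.0009]
h_far [0.5543 0.1176 0.0972] [0.0004 0.0004]
h_near [0.538  0.204  0.0963] [0.0013 0.0013]
tip [0.6849 0.03   0.1566] [0.0006 0.0006]
pin0 [0.7831 0.0411 0.2129] [0.0009 0.0009]
m1 [ 0.5835 -0.0547  0.2408] [0.0155 0.0155]
m1b [ 0.4916 -0.2509  0.0587] [0.112 0.112]
side [[0.6078, -0.2899], [0.3832, -0.2589], [0.413, -0.0339], [0.6352, -0.0643]] [ 0.5098 -0.1618  0.003 ]
top [[0.6095, -0.2934], [0.3848, -0.2648], [0.4127, -0.0398], [0.6391, -0.0683]] [ 0.5115 -0.1666  0.003 ]
```

Everything fits the given sizes; heights read about 10 mm low because of a small y bias between the two cameras. I'll move above the handle and use the known gripper position to check the calibration.

Emit:
play_rows(series=[1.6,3.45,0,0,0,0.0683,1.6,3.45,0,0,0,0.0683,1.6,3.45,0,0,0,0.0683,1.6,3.45,0,0,0,0.0683,1.6,3.45,0,0,0,0.0683,1.6,3.45,0,0,0,0.0683,1.6,3.45,0,0,0,0.0683,1.6,3.45,0,0,0,0.0683,1.6,3.45,0,0,0,0.0683,1.6,3.45,0,0,0,0.0683], gripper=8.5)

```text
time: 2.4
tcp_pos: [0.3832, -0.1838, 0.2316]
orientation: [2.691, 1.619, 0.001]
contact_force: [1.1, 0.8, -0.5]
grip_width: 0.0847
finger_force: 0.0
```

Emit:
play_rows(series=[1.6,3.45,0,0,0,0.0683,1.6,3.45,0,0,0,0.0683,1.6,3.45,0,0,0,0.0683,1.6,3.45,0,0,0,0.0683,1.6,3.45,0,0,0,0.0683,1.6,3.45,0,0,0,0.0683,1.6,3.45,0,0,0,0.0683,1.6,3.45,0,0,0,0.0683,1.6,3.45,-1.5,0,0,0.0683,1.6,3.45,-3,0,0,0.0683])

```text
time: 3.4
tcp_pos: [0.5455, 0.1619, 0.1884]
orientation: [1.991, 2.425, 0.008]
contact_force: [0.7, -0.1, -0.5]
grip_width: 0.0852
finger_force: 0.0
```

```bash
python3 - <<'E'
from h import *
from scipy.spatial.transform import Rotation as R
S=lambda x,y:(160+(x-1.5)/4,150+(y-1.5)/4)
T=lambda x,y:(160+x/3.7-.4,110+y/3.7-.4)
for n,f,c,h in(("side",S,[(277,286),(517,284),(533,505),(273,508)],[(398,312),(400,417)]),("top",T,[(271,276),(308,473),(108,512),(72,313)],[(236,378),(136,395)])):
    c=np.array([atz(n,*f(*p),.072) for p in c]); h=np.array([atz(n,*f(*p),.108) for p in h])
    print(n,c.mean(0)[:2].round(4),h.mean(0)[:2].round(4),np.degrees(np.arctan2(*(c[0]-c[1])[1::-1])),np.degrees(np.arctan2(*(h[1]-h[0])[1::-1]))-90)
s=r.get_state(); print(s["time"],s["tcp_pos"],R.from_rotvec(s["orientation"]).as_matrix().round(3).tolist(),s["joint_positions"].round(3))
a=snap("side","s1.png"); b=snap("top","t1.png")
print(rec("top","top_tray"),rec("side","top_tray"))
p=s["tcp_pos"]; ps=proj("side",p); pt=proj("top",p); print(ps,pt)
def crop(im,c):
    x,y=np.round(c).astype(int); k=im[y-60:y+60,x-50:x+50].copy(); k=cv2.resize(k,None,fx=4,fy=4,interpolation=cv2.INTER_CUBIC); 
    q=(np.array(c)-[x-50,y-60]+.5)*4; cv2.drawMarker(k,tuple(np.round(q).astype(int).tolist()),(255,0,255),0,14,1); return k
cv2.imwrite("pics/c1.png",np.hstack([crop(a,ps),crop(b,pt)]))
E
```

```text
side [0.5435 0.1676] [0.5439 0.168 ] 10.744268716960255 11.249955366633614
top [0.5444 0.1606] [0.5459 0.1593] 11.469931447890607 10.138537868489934
3.4 [0.54553065 0.16186343 0.18837898] [[-0.195, 0.981, 0.006], [0.981, 0.195, 0.001], [-0.0, 0.006, -1.0]] [ 0.177  0.374 -0.036  1.155 -0.     1.552]
[(array([0.5383, 0.1281, 0.063 ]), 0.9)] [(array([0.5432, 0.1712, 0.0607]), 0.63)]
[259.02387628 222.0142241 ] [205.62998397 211.35236191]
```

View pics/c1.png

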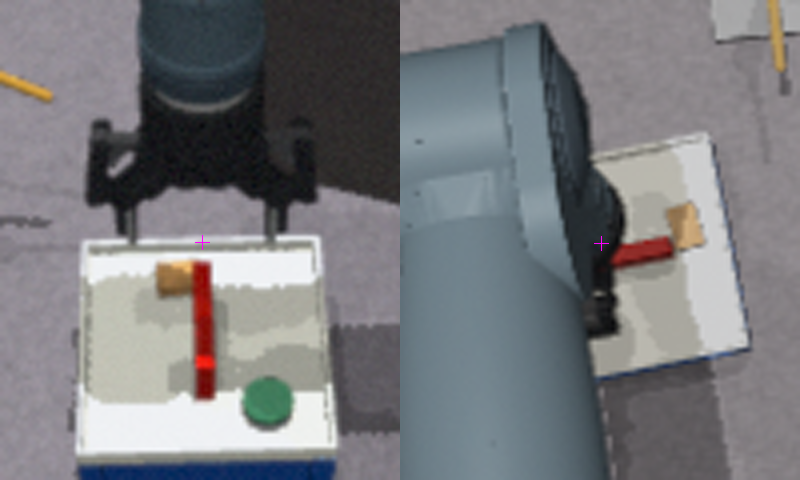

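The fingers straddle the red rib, with the closing line across it (side crop: tips at x 133 and 272, rib at 203). Going down to grip.

Emit:
play_rows(series=[0,0.1,-2.5,0,0,0,0,0.1,-2.5,0,0,0,0,0,-2.5,0,0,0,0,0,-2,0,0,0,0,0,-1.3,0,0,0,0,0,-0.6,0,0,0,0,0,0,0,0,0])

```text
time: 4.3
tcp_pos: [0.5426, 0.1609, 0.0727]
orientation: [1.999, 2.424, -0.0]
contact_force: [0.3, -0.3, 0.7]
grip_width: 0.085
finger_force: 0.0
```

Emit:
play_rows(series=[0,0,0,0,0,0,0,0,0,0,0,0,0,0,0,0,0,0,0,0,0,0,0,0,0,0,0,0,0,0,0,0,0,0,0,0,0,0,0,0,0,0,0,0,0,0,0,0], gripper=0, grip_force=60)

```text
time: 5.1
tcp_pos: [0.5434, 0.162, 0.0729]
orientation: [1.997, 2.424, 0.002]
contact_force: [0.4, 0.0, 4.3]
grip_width: 0.0133
finger_force: 59.3
```

Emit:
play_rows(series=[0,0,0.5,0,0,0,0,0,1,0,0,0,0,0,1,0,0,0,0,0,1,0,0,0,0,0,1,0,0,0,0,0,0.5,0,0,0,0,0,0,0,0,0])

```text
time: 5.8
tcp_pos: [0.5436, 0.162, 0.1236]
orientation: [1.996, 2.424, 0.003]
contact_force: [-1.2, -0.0, -4.0]
grip_width: 0.0133
finger_force: 58.5
```

```bash
python3 - <<'E'
from h import *
s=r.get_state(); print(s["contact_force"].round(2),s["moment"].round(3),s["grip_width"])
a=snap("side","s2.png")
cv2.imwrite("pics/c2.png",cv2.resize(a[160:310,180:350],None,fx=3.5,fy=3.5,interpolation=cv2.INTER_CUBIC))
E
```

```text
[-1.15 -0.02 -3.96] [ 0.001 -0.04  -0.037] 0.013262478132971814
```

View pics/c2.png

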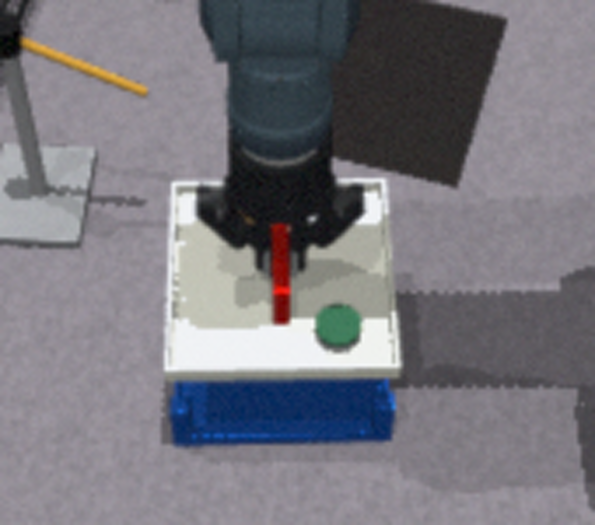

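The tray hangs level (4 N) with the tin visible and the blue tray left below. I'll carry it to the mat.

Emit:
play_rows(series=[-0.25,-1,0,0,0,0,-0.25,-2,0,0,0,0,-0.25,-3,0,0,0,0,-0.25,-3,0,0,0,0,-0.25,-3,0,0,0,0,-0.25,-3,0,0,0,0,-0.25,-3,0,0,0,0,-0.25,-3,0,0,0,0,-0.25,-3,0,0,0,0,-0.25,-3,0,0,0,0])

```text
time: 6.85
tcp_pos: [0.5165, -0.1097, 0.1217]
orientation: [-1.997, -2.424, 0.001]
contact_force: [0.2, -0.9, -4.3]
grip_width: 0.0132
finger_force: 58.6
```

Emit:
play_rows(series=[-0.25,-2.6,-0.5,0,0,0,-0.25,-2,-1,0,0,0,-0.25,-1,-1.5,0,0,0,0,0,-1.5,0,0,0,0,0,-1.5,0,0,0,0,0,-1.3,0,0,0,0,0,-0.8,0,0,0,0,0,-0.6,0,0,0,0,0,-0.5,0,0,0,0,0,0,0,0,0])

```text
time: 7.85
tcp_pos: [0.5099, -0.164, 0.0299]
orientation: [-1.997, -2.425, 0.0]
contact_force: [-0.2, 0.3, -4.1]
grip_width: 0.0134
finger_force: 58.7
```

Emit:
play_rows(series=[0,0,-0.2,0,0,0,0,0,-0.2,0,0,0,0,0,-0.05,0,0,0,0,0,0,0,0,0])

```text
time: 8.25
tcp_pos: [0.5104, -0.1641, 0.0259]
orientation: [1.997, 2.425, 0.0]
contact_force: [-1.4, 0.2, -3.8]
grip_width: 0.0135
finger_force: 58.8
```

Emit:
play_rows(series=[0,0,-0.1,0,0,0,0,0,-0.1,0,0,0,0,0,0,0,0,0])

```text
time: 8.55
tcp_pos: [0.5104, -0.1642, 0.0258]
orientation: [1.996, 2.424, 0.0]
contact_force: [-4.7, 1.9, 12.4]
grip_width: 0.0132
finger_force: 61.2
```

In contact. Releasing and rising.

Emit:
play_rows(series=[0,0,0.1,0,0,0,0,0,0,0,0,0,0,0,0,0,0,0,0,0,0,0,0,0,0,0,0,0,0,0,0,0,0,0,0,0], gripper=8.5)

```text
time: 9.15
tcp_pos: [0.5102, -0.1641, 0.0247]
orientation: [-1.997, -2.425, 0.0]
contact_force: [0.1, -0.2, 0.4]
grip_width: 0.0848
finger_force: 0.0
```

Emit:
play_rows(series=[0,0,1,0,0,0,0,0,2,0,0,0,0,0,4,0,0,0,0,0,4,0,0,0,0,0,4,0,0,0,0,0,3,0,0,0])

```text
time: 9.75
tcp_pos: [0.5109, -0.1644, 0.2085]
orientation: [1.995, 2.423, 0.001]
contact_force: [1.0, -0.5, -0.1]
grip_width: 0.0851
finger_force: 0.0
```

```bash
python3 - <<'E'
from h import *
s=r.get_state(); print(s["time"],s["tcp_pos"],s["joint_positions"].round(3))
a=snap("side","s3.png"); b=snap("top","t3.png")
for n in("side","top"):
    for t in("weight","lower_tray","top_tray"): print(n,t,rec(n,t))
ca=cv2.resize(a[130:310,170:330],None,fx=3.25,fy=3.25,interpolation=cv2.INTER_CUBIC)
cb=cv2.resize(b[180:250,165:245],(280*800//800,245),interpolation=cv2.INTER_CUBIC)
out=np.zeros((585,800,3),np.uint8); out[:ca.shape[0],:520]=ca; out[:245,520:]=cb
cv2.imwrite("pics/c3.png",out)
E
```

```text
9.75 [ 0.51087771 -0.16439024  0.20845397] [-0.43   0.303 -0.084  1.18   0.     0.948]
side weight [(array([0.5474, 0.1729, 0.041 ]), 0.62)]
side lower_tray [(array([0.5397, 0.1762, 0.0068]), 0.64), (array([ 0.4068, -0.444 ,  0.0096]), 0.29)]
side top_tray [(array([ 0.509 , -0.1546,  0.0134]), 0.75), (array([ 0.6039, -0.3958,  0.0307]), 0.22)]
top weight [(array([0.5462, 0.1515, 0.0429]), 0.5)]
top lower_tray [(array([0.5421, 0.1676, 0.0043]), 0.81)]
top top_tray [(array([ 0.5195, -0.1184,  0.0141]), 0.94), (array([0.4862, 0.4285, 0.0244]), 0.69)]
```

View pics/c3.png

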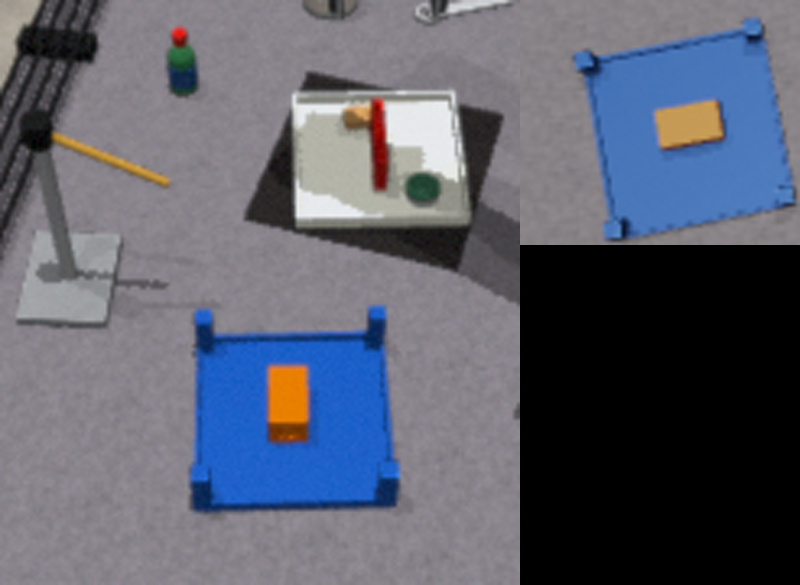

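The white tray sits on the mat with box and tin inside. The orange bar lies mid-blue tray, its long axis roughly along y. I'll measure it and look at the +y end face.

```bash
python3 - <<'E'
from h import *
for n,f,box in(("side","s3.png",(235,230,280,275)),("top","t3.png",(190,195,235,235))):
    im=cv2.imread("pics/"+f); h=cv2.cvtColor(im,cv2.COLOR_BGR2HSV)
    m=np.zeros(im.shape[:2],np.uint8); x0,y0,x1,y1=box
    o=(h[...,0]>4)&(h[...,0]<25)&(h[...,1]>100); m[y0:y1,x0:x1]=o[y0:y1,x0:x1]
    if n=="side":
        vmax=np.percentile(h[...,2][m>0],60); ys,xs=np.where(m>0)
        print(im[ys.min()-1:ys.max()+3,xs.min()-1:xs.max()+2,2])
        m[(h[...,2]<vmax*.86)]=0
    c=max(cv2.findContours(m,0,2)[0],key=cv2.contourArea)
    P=np.array([atz(n,*p,.042)[:2]*1000 for p in np.argwhere(m>0)[:,::-1]],np.float32)
    print(n,len(P),cv2.minAreaRect(P), P.mean(0))
for n,f in(("top",(337,216)),):
    pass
# stand yaw from top view with known heights
T=lambda x,y:(160+x/3.7-.4,110+y/3.7-.4); S=lambda x,y:(160+(x-1.5)/4,150+(y-1.5)/4)
for n,a,b in(("top",T(337,216),T(323,82)),("side",S(247,146),S(106,89))):
    p=atz(n,*a,.16); o,d=ray(n,*b)
    print(n,"tip",p.round(4)); 
E
```

```text
[[ 86 137 142 144 143 145 142 142 144 145 145 140  97  47]
 [138 217 225 225 225 224 225 225 224 225 225 222 146  59]
 [147 225 233 233 232 233 232 233 231 232 232 228 154  66]
 [146 226 231 233 233 233 233 231 232 233 232 229 154  64]
 [147 226 233 234 234 233 233 234 232 232 234 228 156  64]
 [147 226 232 233 234 233 232 233 231 232 232 227 152  65]
 [142 227 231 233 233 233 233 232 233 234 234 228 161  66]
 [142 225 233 233 232 234 234 233 234 231 233 230 186  80]
 [143 225 232 232 233 233 233 233 233 233 233 231 188  82]
 [141 225 233 232 233 234 233 233 233 232 232 230 188  81]
 [141 224 233 233 233 231 233 233 232 233 232 231 190  83]
 [140 225 233 233 233 233 233 232 231 233 232 231 191  80]
 [142 225 231 232 234 233 233 234 233 233 233 229 188  83]
 [139 225 232 233 233 233 233 232 232 232 233 231 191  78]
 [142 224 233 232 231 233 231 233 231 233 232 231 189  82]
 [139 225 232 233 231 233 232 232 233 232 233 231 190  85]
 [142 225 234 232 232 233 232 233 232 232 232 229 191  81]
 [138 219 227 229 227 228 226 226 228 227 227 222 165  66]
 [ 84 136 145 144 144 144 146 148 146 150 144 143 108  49]
 [ 74 108 116 113 114 119 120 116 113 111 113 114  93  43]
 [ 72 105 112 105 107 115 116 114 111 104 104 109  91  42]
 [ 58 108 112 110 115 125 119 125 127 122 113 110  95  45]
 [ 55 107 111 118 151 134 141 186 155 135 118 111  91  36]
 [ 55 101 110 111 121 115 119 125 115 113 110 108  88  44]
 [ 27  60  64  62  64  67  66  65  56  55  54  50  47  31]
 [ 32  34  38  28  34  35  38  36  32  27  29  28  26  27]]
side 187 ((549.4376220703125, 162.6177978515625), (30.01720428466797, 54.92939758300781), 10.204317092895508) [549.2752  162.83946]
top 194 ((549.0480346679688, 157.21157836914062), (36.15313720703125, 59.273765563964844), 10.780084609985352) [548.9904  157.13873]
top tip [0.6848 0.03   0.16  ]
side tip [0.6833 0.0329 0.16  ]
```

The +y end face has structure (a lit arc near its lower middle), so the hole is probably at +y; the pin will confirm. I'll grasp with the tool turned half round, so that joint 6 is mid-range at the pin.

Emit:
play_rows(series=[0.17,1.47,0,0,0,0.1423,0.17,1.47,0,0,0,0.1423,0.17,1.47,0,0,0,0.1423,0.17,1.47,0,0,0,0.1423,0.17,1.47,0,0,0,0.1423,0.17,1.47,0,0,0,0.1423,0.17,1.47,0,0,0,0.1423,0.17,1.47,0,0,0,0.1423,0.17,1.47,0,0,0,0.1423,0.17,1.47,0,0,0,0.1423])

```text
time: 11.15
tcp_pos: [0.5264, -0.0164, 0.2035]
orientation: [0.08, -3.138, -0.001]
contact_force: [-0.3, -0.1, -0.5]
grip_width: 0.085
finger_force: 0.0
```

Emit:
play_rows(series=[0.17,1.47,0,0,0,0.1423,0.17,1.47,0,0,0,0.1423,0.17,1.47,0,0,0,0.1423,0.17,1.47,0,0,0,0.1423,0.17,1.47,0,0,0,0.1423,0.17,1.47,0,0,0,0.1423,0.17,1.47,0,0,0,0.1423,0.17,1.47,0,0,0,0.1423,0.17,1.47,-2,0,0,0.1423,0.17,1.47,-2,0,0,0.1423])

```text
time: 12.15
tcp_pos: [0.5442, 0.1304, 0.1637]
orientation: [2.111, -2.326, -0.001]
contact_force: [-0.3, 0.2, 0.7]
grip_width: 0.0848
finger_force: 0.0
```

Emit:
play_rows(series=[0.17,1.47,-2,0,0,0.1423,0.17,1.47,-2,0,0,0.1423,0,0,0,0,0,0])

```text
time: 12.45
tcp_pos: [0.5444, 0.1601, 0.1207]
orientation: [2.412, -2.004, -0.009]
contact_force: [-0.0, -0.0, 0.4]
grip_width: 0.0848
finger_force: 0.0
```

```bash
python3 - <<'E'
from h import *
from scipy.spatial.transform import Rotation as R
s=r.get_state(); M=R.from_rotvec(s["orientation"]).as_matrix();print(s["time"],s["tcp_pos"],M.round(3).tolist(),s["joint_positions"].round(3))
print(np.degrees(np.arctan2(M[1,0],M[0,0])))
E
```

```text
12.45 [0.54440733 0.16009408 0.12066544] [[0.183, -0.983, -0.008], [-0.983, -0.183, -0.001], [-0.001, 0.008, -1.0]] [ 0.174  0.423 -0.142  1.013  0.    -1.581]
-79.43923034941663
```

Emit:
play_rows(series=[0.2,0,-2.5,0,0,0,0.2,0,-2.5,0,0,0,0,0,-2.5,0,0,0,0,0,-1.8,0,0,0,0,0,-0.9,0,0,0,0,0,-0.5,0,0,0,0,0,-0.2,0,0,0,0,0,0,0,0,0])

```text
time: 13.25
tcp_pos: [0.5522, 0.1592, 0.0165]
orientation: [-2.413, 2.011, -0.001]
contact_force: [-0.6, 0.0, -0.8]
grip_width: 0.0851
finger_force: 0.0
```

Emit:
play_rows(series=[0,0,0,0,0,0,0,0,0,0,0,0,0,0,0,0,0,0,0,0,0,0,0,0,0,0,0,0,0,0,0,0,0,0,0,0,0,0,0,0,0,0], gripper=0, grip_force=70)

```text
time: 13.95
tcp_pos: [0.5523, 0.1594, 0.0165]
orientation: [-2.413, 2.01, -0.001]
contact_force: [-0.6, -0.5, 5.2]
grip_width: 0.0345
finger_force: 71.8
```

Gripped, but about 10 mm high on the bar; I'll regrip lower.

Emit:
play_rows(series=[0,0,0,0,0,0,0,0,0,0,0,0,0,0,0,0,0,0,0,0,0,0,0,0,0,0,-0.3,0,0,0,0,0,-0.3,0,0,0,0,0,-0.2,0,0,0,0,0,0,0,0,0], gripper=5.5)

```text
time: 14.75
tcp_pos: [0.5512, 0.1592, 0.0072]
orientation: [2.413, -2.01, -0.001]
contact_force: [-0.4, -0.7, -0.3]
grip_width: 0.0552
finger_force: 0.0
```

Emit:
play_rows(series=[0,0,0,0,0,0,0,0,0,0,0,0,0,0,0,0,0,0,0,0,0,0,0,0,0,0,0,0,0,0,0,0,0,0,0,0], gripper=0, grip_force=70)

```text
time: 15.35
tcp_pos: [0.5519, 0.1593, 0.0081]
orientation: [-2.414, 2.01, -0.0]
contact_force: [0.0, 0.7, 1.2]
grip_width: 0.0352
finger_force: 70.3
```

Emit:
play_rows(series=[0,0,0.5,0,0,0,0,0,1.5,0,0,0,0,0,3,0,0,0,0,0,4,0,0,0,0,0,4,0,0,0,0,0,4,0,0,0,0,0,3,0,0,0,0,0,0,0,0,0])

```text
time: 16.15
tcp_pos: [0.5543, 0.1597, 0.213]
orientation: [-2.409, 2.006, -0.009]
contact_force: [0.8, 0.1, -1.4]
grip_width: 0.0351
finger_force: 70.1
```

The weight is held (1.4 N extra load, width 35 mm). Turning it towards the pin direction at a distance, then looking.

Emit:
play_rows(series=[0.13,-1.13,0,0,0,-0.1366,0.13,-1.13,0,0,0,-0.1366,0.13,-1.13,0,0,0,-0.1366,0.13,-1.13,0,0,0,-0.1366,0.13,-1.13,0,0,0,-0.1366,0.13,-1.13,0,0,0,-0.1366,0.13,-1.13,0,0,0,-0.1366,0.13,-1.13,0,0,0,-0.1366,0.13,-1.13,0,0,0,-0.1366,0.13,-1.13,0,0,0,-0.1366])

```text
time: 17.15
tcp_pos: [0.5636, 0.0458, 0.2062]
orientation: [0.595, -3.082, -0.001]
contact_force: [0.6, -1.1, -1.6]
grip_width: 0.0353
finger_force: 69.9
```

Emit:
play_rows(series=[0.13,-1.13,0,0,0,-0.1366,0.13,-1.13,0,0,0,-0.1366,0,0,0,0.0151,-0.1301,0,0,0,0,0.0151,-0.1301,0,0,0,0,0.0151,-0.1301,0,0,0,0,0.0151,-0.1301,0,0,0,0,0,0,0])

```text
time: 17.85
tcp_pos: [0.5527, 0.0253, 0.1945]
orientation: [-0.147, 2.635, 0.047]
contact_force: [-3.6, -0.1, -4.5]
grip_width: 0.0356
finger_force: 70.0
```

```bash
cat >> h.py <<'E'
from scipy.spatial.transform import Rotation as R
def pose():
    s=r.get_state(); M=R.from_rotvec(s["orientation"]).as_matrix(); w=-M[:,0]; c=s["tcp_pos"]-.016*M[:,2]
    print(s["time"],"tcp",s["tcp_pos"].round(4),"w",w.round(3),"toolz",M[:,2].round(3),"c",c.round(4),"q",s["joint_positions"].round(2),"F",s["contact_force"].round(1),s["grip_width"].round(4)); return s["tcp_pos"],M,w,c
E
python3 - <<'E'
from h import *
from scipy.optimize import least_squares
T=lambda x,y:(160+x/3.7-.4,110+y/3.7-.4); S=lambda x,y:(160+(x-1.5)/4,150+(y-1.5)/4)
obs=[("top",T(337,216)),("side",S(247,146))]
st=[("top",T(323,82)),("side",S(106,89))]
def f(p):
    tip=np.array([p[0],p[1],.16]); sx=np.array([np.cos(p[2]),np.sin(p[2]),0]); u=.866*sx+np.array([0,0,.5])
    e=[proj(n,tip)-q for n,q in obs]
    for n,q in st:
        a=proj(n,tip+.114*u); d=a-proj(n,tip); d/=np.linalg.norm(d); e.append([np.dot(np.array([-d[1],d[0]]),np.array(q)-a)])
    return np.concatenate(e)
o=least_squares(f,[.684,.03,.1]); print(o.x.round(4),o.fun.round(2))
pose()
a=snap("side","s4.png"); b=snap("top","t4.png")
tc=[209,60]
def crop(n,im):
    x,y=proj(n,[.63,.03,.17]).astype(int); return cv2.resize(im[y-37:y+37,x-50:x+50],(800,592)[:2] if 0 else (400,296),interpolation=cv2.INTER_CUBIC)
cv2.imwrite("pics/c4.png",np.hstack([crop("side",a),crop("top",b)]))
E
```

```text
[0.6844 0.0311 0.1129] [-0.36  0.11 -0.22 -0.5   0.4  -0.52]Traceback (most recent call last):
  File "<stdin>", line 13, in <module>
  File "h.py", line 23, in pose
    print(s["time"],"tcp",s["tcp_pos"].round(4),"w",w.round(3),"toolz",M[:,2].round(3),"c",c.round(4),"q",s["joint_positions"].round(2),"F",s["contact_force"].round(1),s["grip_width"].round(4)); return s["tcp_pos"],M,w,c
                                                                                                                                                                        ^^^^^^^^^^^^^^^^^^^^^
AttributeError: 'float' object has no attribute 'round'
```

```bash
sed -i 's/s\["grip_width"\].round(4)/round(s["grip_width"],4)/' h.py
python3 - <<'E'
from h import *
pose()
a=snap("side","s4.png"); b=snap("top","t4.png")
def crop(n,im):
    x,y=proj(n,[.63,.03,.17]).astype(int); return cv2.resize(im[y-37:y+37,x-50:x+50],(400,296),interpolation=cv2.INTER_CUBIC)
cv2.imwrite("pics/c4.png",np.hstack([crop("side",a),crop("top",b)]))
E
```

```text
17.85 tcp [0.5527 0.0253 0.1945] w [0.871 0.096 0.482] toolz [ 0.478  0.06  -0.876] c [0.545  0.0243 0.2085] q [-0.14 -0.04 -0.67  0.45  0.13 -0.22] F [-3.6 -0.1 -4.5] 0.0356
```

View pics/c4.png

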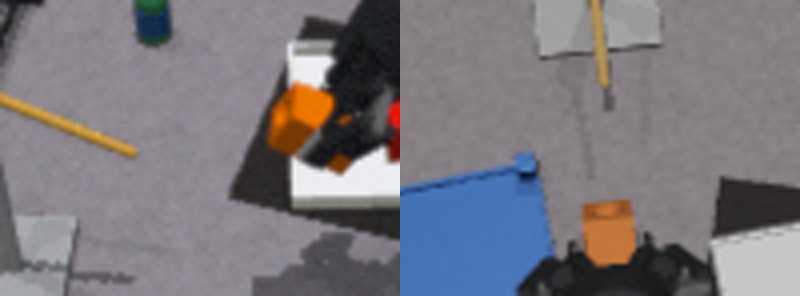

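The top crop shows a dark spot on the pin-side end face at (607,210), so the hole faces the pin. Moving to the pre-insertion pose.

Emit:
play_rows(series=[1.4,-0.02,-1.77,0.0005,-0.004,0,1.4,-0.02,-1.77,0.0005,-0.004,0,1.4,-0.02,-1.77,0.0005,-0.004,0,1.4,-0.02,-1.77,0.0005,-0.004,0,1.4,-0.02,-1.77,0.0005,-0.004,0,0,0,0,0,0,0,0,0,0,0,0,0])

```text
time: 18.65
tcp_pos: [0.6399, 0.0225, 0.1205]
orientation: [-0.148, 2.593, 0.043]
contact_force: [0.4, -0.1, -0.9]
grip_width: 0.035
finger_force: 70.1
```

```bash
python3 - <<'E'
from h import *
p,M,w,c=pose()
tip=np.array([.6844,.0311,.160]); d=tip-c; print("tip in weight: along",d@w,"toolz",d@M[:,2],"tooly",d@M[:,1])
a=snap("side","s5.png"); b=snap("top","t5.png")
x,y=256,190
def crop(n,im):
    x,y=np.round(proj(n,[.64,.03,.14])).astype(int); k=cv2.resize(im[y-37:y+37,x-50:x+50],(800,592),interpolation=cv2.INTER_CUBIC)
    for P,col in((tip,(255,0,255)),(c+.03*w,(255,255,0)),(c,(0,255,255))):
        q=(proj(n,P)-[x-50,y-37]+.5)*8; cv2.drawMarker(k,tuple(np.round(q).astype(int).tolist()),col,0,14,1)
    return cv2.resize(k[:, :],(600,444))
cv2.imwrite("pics/c5.png",np.vstack([crop("side",a)[60:360],crop("top",b)[60:360]]))
E
```

```text
18.65 tcp [0.6399 0.0225 0.1205] w [0.85  0.097 0.518] toolz [ 0.515  0.06  -0.855] c [0.6316 0.0215 0.1342] q [-0.12  0.2  -0.66  0.18  0.12 -0.2 ] F [ 0.4 -0.1 -0.9] 0.035
tip in weight: along 0.05917270546316445 toolz 0.005633931810827177 tooly 0.0035060280390024263
```

View pics/c5.png

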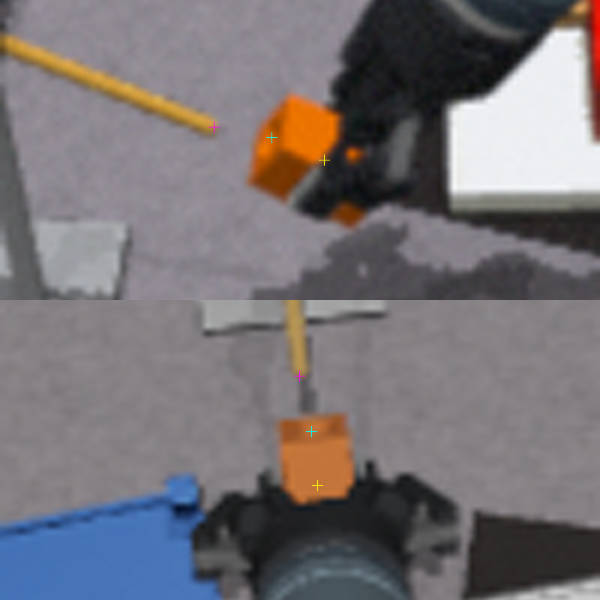

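Predicted mouth (cyan) and pin tip (magenta) agree with both views; the hole is visible in the top view. Correcting the lateral offset (about 4 mm each) and 1.2° of pitch, then advancing.

Emit:
play_rows(series=[0.19,0.38,-0.38,-0.0023,0.02,0,0,0,0,0,0,0,0,0,0,0,0,0])

```text
time: 19.05
tcp_pos: [0.6396, 0.0266, 0.1163]
orientation: [-0.149, 2.613, 0.041]
contact_force: [-0.8, 0.6, -2.0]
grip_width: 0.0354
finger_force: 70.1
```

```bash
cat > q.py <<'E'
from h import *
p,M,w,c=pose()
tip=np.array([.6844,.0311,.160]); d=tip-c; print("tip in weight: along",d@w,"toolz",d@M[:,2],"tooly",d@M[:,1])
E
python3 q.py
```

```text
19.05 tcp [0.6396 0.0266 0.1163] w [0.86  0.098 0.501] toolz [ 0.498  0.058 -0.865] c [0.6317 0.0257 0.1301] q [-0.11  0.21 -0.64  0.21  0.11 -0.2 ] F [-0.8  0.6 -2. ] 0.0354
tip in weight: along 0.06083459243621302 toolz 0.0007138646067048322 tooly -0.0006198122393196972
```

Well aligned. Advancing 35 mm along the pin first, and checking the force.

Emit:
play_rows(series=[0.43,0.05,0.25,0,0,0,0.86,0.1,0.5,0,0,0,0.86,0.1,0.5,0,0,0,0.43,0.05,0.25,0,0,0,0.43,0.05,0.25,0,0,0,0,0,0,0,0,0])

```text
time: 19.65
tcp_pos: [0.6704, 0.03, 0.1338]
orientation: [-0.149, 2.613, 0.041]
contact_force: [0.0, -0.4, -2.0]
grip_width: 0.0355
finger_force: 70.1
```

```bash
python3 q.py
```

```text
19.65 tcp [0.6704 0.03   0.1338] w [0.86  0.098 0.501] toolz [ 0.498  0.058 -0.865] c [0.6624 0.0291 0.1477] q [-0.1   0.25 -0.54  0.27  0.11 -0.19] F [ 0.  -0.4 -2. ] 0.0355
tip in weight: along 0.025280010818542375 toolz 0.0003944939761729375 tooly -0.00046095892782326643
```

Emit:
play_rows(series=[0.43,0.05,0.25,0,0,0,0.43,0.05,0.25,0,0,0,0.43,0.05,0.25,0,0,0,0.17,0.02,0.1,0,0,0,0,0,0,0,0,0,0,0,0,0,0,0,0,0,0,0,0,0])

```text
time: 20.35
tcp_pos: [0.6835, 0.0317, 0.1412]
orientation: [-0.149, 2.615, 0.042]
contact_force: [1.1, -0.2, -1.0]
grip_width: 0.0352
finger_force: 70.1
```

```bash
python3 - <<'E'
exec(open("q.py").read())
a=snap("side","s6.png"); b=snap("top","t6.png")
def crop(n,im):
    x,y=np.round(proj(n,tip)).astype(int); k=cv2.resize(im[y-37:y+37,x-37:x+37],(592,592),interpolation=cv2.INTER_CUBIC)
    for P,col in((tip,(255,0,255)),(c+.03*w,(255,255,0))):
        q=(proj(n,P)-[x-37,y-37]+.5)*8; cv2.drawMarker(k,tuple(np.round(q).astype(int).tolist()),col,0,14,1)
    return cv2.resize(k,(400,400))
cv2.imwrite("pics/c6.png",np.hstack([crop("side",a),crop("top",b)]))
E
```

```text
20.35 tcp [0.6835 0.0317 0.1412] w [0.861 0.098 0.5  ] toolz [ 0.496  0.058 -0.866] c [0.6755 0.0308 0.155 ] q [-0.09  0.26 -0.49  0.3   0.1  -0.18] F [ 1.1 -0.2 -1. ] 0.0352
tip in weight: along 0.010143470215849536 toolz 0.00012582160238689023 tooly -0.0006566108083155871
```

View pics/c6.png

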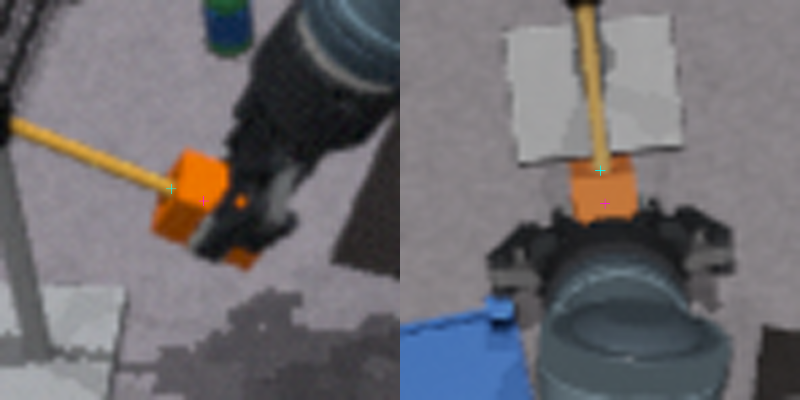

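The pin runs well inside the hole in both views. One small extra push for margin, then drawing off.

Emit:
play_rows(series=[0.17,0.02,0.1,0,0,0,0.09,0.01,0.05,0,0,0,0,0,0,0,0,0,0,0,0,0,0,0])

```text
time: 20.85
tcp_pos: [0.6865, 0.032, 0.1431]
orientation: [-0.149, 2.614, 0.042]
contact_force: [-1.1, 0.5, -0.9]
grip_width: 0.035
finger_force: 70.1
```

Emit:
play_rows(series=[-0.43,-0.05,-0.25,0,0,0,-0.86,-0.1,-0.5,0,0,0,-1.29,-0.15,-0.75,0,0,0,-1.72,-0.2,-1,0,0,0,-1.72,-0.2,-1,0,0,0,-1.72,-0.2,-1,0,0,0,-2,0,0,0,0,0,-3,0,1,0,0,0,-3,0,2,0,0,0,-1,0,2,0,0,0])

```text
time: 21.85
tcp_pos: [0.5133, 0.0236, 0.1452]
orientation: [-0.148, 2.621, 0.043]
contact_force: [0.4, 0.3, -2.7]
grip_width: 0.035
finger_force: 70.2
```

```bash
python3 q.py
```

```text
21.85 tcp [0.5133 0.0236 0.1452] w [0.864 0.097 0.494] toolz [ 0.491  0.059 -0.869] c [0.5054 0.0226 0.1591] q [-0.16 -0.07 -0.85  0.28  0.14 -0.24] F [ 0.4  0.3 -2.7] 0.035
tip in weight: along 0.15587886944360466 toolz 0.08753276117997864 tooly -0.011892164183943144
```

Emit:
play_rows(series=[0.5,0,2,0,0,0,0.8,0,2,0.0149,-0.131,0,0.8,0,2,0.0149,-0.131,0,0.8,0,2,0.0149,-0.131,0,0.8,0,2,0.0149,-0.131,0,0.8,0,2,0.0149,-0.131,0,0.8,0,2,0.0149,-0.131,0,0,0,0,0,0,0])

```text
time: 22.65
tcp_pos: [0.6289, 0.0126, 0.3652]
orientation: [-0.126, 1.925, 0.091]
contact_force: [-0.5, -0.6, -1.5]
grip_width: 0.0351
finger_force: 70.3
```

```bash
python3 q.py
```

```text
22.65 tcp [0.6289 0.0126 0.3652] w [0.347 0.044 0.937] toolz [ 0.928  0.125 -0.35 ] c [0.6141 0.0106 0.3708] q [-0.26 -0.24 -1.02 -0.4   0.37 -0.14] F [-0.5 -0.6 -1.5] 0.0351
tip in weight: along -0.17215987911436348 toolz 0.14159552115082916 tooly 0.01039427593323522
```

Joint 3 is near its limit there. Moving outward before turning further, well above the stand.

Emit:
play_rows(series=[2,0,0,0,0,0,3,0,0,0,0,0,3,0,0,0,0,0,0,0,0,0,0,0])

```text
time: 23.05
tcp_pos: [0.7082, 0.0137, 0.358]
orientation: [-0.125, 1.938, 0.095]
contact_force: [0.3, 0.1, -1.3]
grip_width: 0.0352
finger_force: 70.2
```

```bash
python3 q.py
```

```text
23.05 tcp [0.7082 0.0137 0.358 ] w [0.36  0.042 0.932] toolz [ 0.924  0.127 -0.362] c [0.6934 0.0117 0.3638] q [-0.21 -0.05 -0.88 -0.44  0.32 -0.12] F [ 0.3  0.1 -1.3] 0.0352
tip in weight: along -0.1923688888924884 toolz 0.06791523594163684 tooly 0.01899488693616189
```

Emit:
play_rows(series=[1,0,0,0.0108,-0.092,0,1,0,0,0.0108,-0.092,0,1,0,0,0.0108,-0.092,0,1,0,0,0.0108,-0.092,0,0,0,0,0,0,0,0,0,0,0,0,0,0,0,0,0,0,0])

```text
time: 23.75
tcp_pos: [0.7632, 0.0125, 0.3682]
orientation: [-0.109, 1.593, 0.108]
contact_force: [-0.4, 0.1, -1.3]
grip_width: 0.035
finger_force: 70.5
```

```bash
python3 - <<'E'
exec(open("q.py").read())
print(rec("top","top_tray")[:1] if snap("top","t7.png") is not None else 0)
a=snap("side","s7.png"); b=cv2.imread("pics/t7.png")
cv2.imwrite("pics/c7.png",cv2.resize(np.hstack([a[90:310,110:330],b[90:310,160:380]]),None,fx=1.8,fy=1.8,interpolation=cv2.INTER_CUBIC))
E
```

```text
23.75 tcp [0.7632 0.0125 0.3682] w [0.024 0.003 1.   ] toolz [ 0.99   0.137 -0.025] c [0.7473 0.0103 0.3686] q [-0.21  0.31 -1.02 -1.3   0.34 -0.01] F [-0.4  0.1 -1.3] 0.035
tip in weight: along -0.21001561457407056 toolz -0.05432007336780827 tooly 0.029062976855334897
[(array([ 0.5139, -0.1729,  0.0157]), 0.7)]
```

View pics/c7.png

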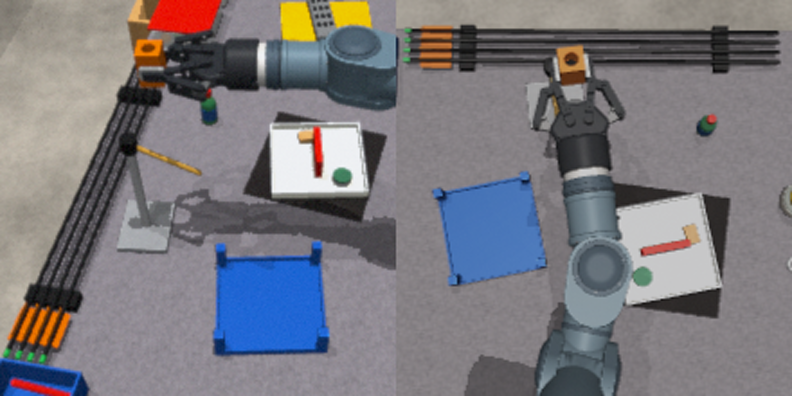

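Both views show the weight upright with the dark hole on top, clear of the pin. The white tray is on the mat with tin and box inside, and the bystanders are untouched. Handing in.

```bash
python3 -c "
from plant import r
s=r.get_state(); print(s['joint_positions'][2],abs(s['dq']).max())
print(r.finish_job())"
```

```text
-1.0199302736334293 0.014751027902255314
the job is handed in; nothing more can be done
None
```

The job is handed in after about 24 s of robot time. The white tray is on the mat with both items in it, the drilled end went about 20 mm onto the pin, and the weight is held hole up, clear of everything. One caveat is that joint 3 finished right at its limit (-1.0199 of -1.02), and the hand-in gave no verdict, so I can't confirm it passed.

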